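Reset the length stop of the recorder maker's sawing jig

ROBOT

A 6-joint arm with a two-finger parallel gripper is mounted at the origin on the work surface. World frame = base frame: x ahead of the robot, y to its left, z up, the work surface at z = 0. Lengths are in m, angles in degrees, forces in N, time in s.
With the tool pointing down it reaches from about 0.25 to 0.725 m from the base axis. Payload 9.7 kg.
Tool frame: the origin (TCP) lies at the very end of the fingers, on their centre line; the grasp point (between the pads) lies 19 mm behind it; z points along the fingers, y is the line along which they close (so a half turn about z gives the same grasp; the last joint's range is limited). The gripper opens to 85 mm and grips with 20 to 120 N. Pads are 22 mm wide; open, the fingers measure 114 mm over their backs; the gripper's body (76 mm by 85 mm) begins 54 mm behind the grasp point. The pads swing forward as they close: fully open they stand 13 mm farther back than shut.
Start: joints at [71.219, 4.979, 10.078, 95.1, 0, 90], TCP at [0.177, 0.521, 0.231] pointing down, gripper open.
Joint ranges: [-179.16, 179.16], [-48.56, 103.87], [-65.8, 70.77], [-126.05, 130.52], [-82.76, 87.17], [-180, 180]. Speed limits (degrees/s): [127.2, 127.2, 147.25, 180, 180, 180].

INTERFACE

Orientations are given as [roll, pitch, yaw] about the fixed x, y, z axes, in that order (R = Rz(yaw) Ry(pitch) Rx(roll)).
In Python, from workcell import bot gives the robot as it stands.
- The arm moves only by the tool arm_command, never from a script. Its argument "series" is a list of rows, each a list of 4 numbers: the shift along the tool's x, y, z in m, then the turn about the tool's z in rad. A call has exactly 5 rows; each row is the pose to reach, as a shift and turn from the pose commanded when the call began, along the tool's axes at that moment; what a row does not reach only later rows make up. A row lasts 1/10 s, in which the tool goes at most 50 mm and 8.59 degrees, less where a joint would pass 70% of its speed; a pose out of reach is approached as far as the arm can. A call with a gripper value outside its range is refused whole. "hand" is the finger opening in m, from 0 to 0.0854, set as the call begins (left out, the last holds). The fingers move at their own pace and stop on an object; "grip_force" is the grip in N (left out, the last holds). Time passes only in rows, so rows that repeat a pose let the fingers close, or fill a call up. It gives the time, the measured TCP pose, the force, the opening and the grip force at its end, in the units of the state.
- bot.get_obs(): the state, without advancing time (a new reading comes with each control period).
- bot.camera(name): name is "side" or "top" or "wrist"; returns a dict with "color" (480x640x3 uint8, blue, green, red), "camera_matrix" (3x3 intrinsics, pixels), "xyz" and "orientation" of the camera in the world; the wrist camera has in their place "T_tool_cam" (4x4, takes a point from camera to tool coordinates, whose origin is the TCP and whose axes are the flange's). Camera axes: x right, y up, looking along -z (the intrinsics and any distortion apply to the point x, -y, -z); pixel columns grow to the right and rows downward; lengths in m; the calibration is good to about 2 mm. A picture is of the moment at which its call begins: read the wrist's pose just before it. There is no depth.
- bot.job_done(): hands the job in; it is judged then, once.
Trained networks look in the newest picture that a camera, given by its name, has taken for a name from the list of things; names that differ only in an ending like _2 or _b are one class to them, and where a whole thing is asked for, a point or a joint stands for the part that bears it (a point fixed in the world has none). Each returns a list of dicts, best first, with "confidence" (0 to 1); they miss things now and then, are a little off and sometimes report something else, mostly with a low value. They report only what shows in the picture. A call takes as long as a camera call.
- bot.find_in(camera, target): "location" ([column, row] in pixels, amid what is visible of it).
- bot.mark_of(camera, target): "location" ([column, row] in pixels: a listed point, or the origin of a listed thing).
The state is a dict: "time": time; "q": joint angles; "qd": joint speeds; "joint_efforts": joint torques, N m; "ee_pos": TCP position; "tcp_rot": TCP orientation; "wrist_force": force on the tool from outside, world axes, zero at the start; "torque": the same for the moment, N m; "opening": finger opening in m; "grasp_force": force on a finger pad.
Only numpy, scipy, OpenCV 4.12 (cv2) and the standard library are available. Lean on these libraries where they do the work, as an engineer would, in place of code of your own. Each camera call takes 0.05 s, during which the arm holds its last target. There are 200 camera calls.

TASK

We are about to saw blanks as long as the sample stick that lies on the drawing. Lift the length stop of the sawing jig out of its notch, shift it along the rail to the notch that gives that sawn length and let it drop fully home, then slide the rough billet along the fence until its end rests against the stop. Leave the billet flat on the bed and along the fence, and do not disturb the samples and the other things on the bench.

Things in the scene. Friction and masses are not known exactly. Their poses are not given: they have to be found in the camera images.
- saw_jig: Fixed hand-sawing jig: plywood bed 140 x 410 mm (x, y), 18 mm thick, and along its far side a fence 20 mm thick, its top 54 mm above the bench. Origin: centre of the bed's underside, on the bench; x points from the open front to the fence, y along the fence away from the saw, z up. Fence front face at x = +30 mm, back at +50 mm. Left (+y) of the saw line the fence is an aluminium notched stop rail.
- saw_line (a point): Saw cut through the fence, at y = -55 mm in the jig's frame; this point is at the fence face, on the bed. The sawn length is measured from here to the stop's face.
- notch_120 (a point): Centre of the rail's second notch, at the rail's top (x = +40, y = +71 mm in the jig's frame, 54 mm above the bench): gives 120 mm sawn length. The rail has five notches 30 mm apart, for 90, 120, 150, 180, 210 mm counted from the saw; each is 12 mm wide (y), 12 mm deep, cut right through the rail, the mouth bevelled to 18 mm. Axes as the jig.
- notch_180 (a point): Centre of the rail's fourth notch, at the rail's top (y = +131 mm in the jig's frame): gives 180 mm sawn length. Axes as the jig.
- stop_grip (a point): Centre of the loose length stop's black grip, 30 x 16 x 44 mm (x, y, z), axes as the jig when seated. It stands on a dark steel saddle 10 mm thick, 44 mm long (y), whose top is 22 mm below this point. A tab 10 mm wide (y), 10 mm deep under the saddle's middle hangs in a notch: seated, this point is 32 mm over the notch point. It starts in the middle (150 mm) notch.
- stop_tab (a point): Middle of the tab's lower end, 42 mm below the grip's centre. The stop (about 0.3 kg) is held by its weight only; lifting it 10 mm clears the teeth, and up to 26 mm the skirts on both sides of the rail (1.2 mm free each side) still guide it.
- stop_face (a point): Point on the face that the billet's end meets: on the arm that hangs from the saddle in front of the fence; 24 mm before (-x), 6 mm saw-ward (-y) of and 53 mm below the grip's centre. The arm is 26 mm wide (x), 12 mm thick (y) and, seated, ends 3 mm above the bed. Axes as the stop.
- billet_end (a point): Centre of that end of the loose rough billet (square, 30 x 30 x 240 mm, wood, about 0.15 kg) which is nearer the stop; y points along the billet out of this end, z up. The billet lies on the bed along the fence, centre line 33 mm above the bench, top 6 mm below the fence's; this end starts 60 to 85 mm left of the saw line.
- billet_tail (a point): Centre of the billet's other end face, 240 mm from billet_end, right of the saw line; at the start it overhangs the bed's end by up to 30 mm. A push here slides the billet towards the stop (1 to 2 N of friction).
- sample_short: Sample stick 120 mm long, 30 x 30 mm, same wood, lying loose; origin: centre of its underside, y along its length. Only one of the two samples lies on the drawing.
- sample_long: Sample stick 180 mm long, 30 x 30 mm, same wood, lying loose; origin: centre of its underside, y along its length.
- drawing: White drawing sheet, 297 x 210 mm (x, y), flat on the bench; origin: its centre. One sample lies in its middle (within 30 mm); the other is over half a metre away.
- pull_saw: Bystander: pull saw lying flat, 500 mm long (y), up to 16 mm high; origin: where handle and blade meet. Beyond the jig.
- try_square: Bystander: try square lying flat, stock 100 mm (y), blade 160 mm (to +x), 16 mm high; origin: centre of the stock's underside. On the robot's side of the jig, to the right.
- wax_tin: Bystander: round tin, 64 mm across, 30 mm high, standing right behind the fence; origin: centre of its underside.
- calliper: Bystander: calliper lying flat, 200 mm long (y), 12 mm high; origin: middle of its beam's underside. Beyond the jig.
- hammer: Bystander: hammer lying flat, 260 mm long (x), its head to +x, 26 mm high; origin: under its middle. On the bench, far right.
- offcut: Bystander: wooden offcut 30 x 46 x 30 mm (x, y, z) lying just before the jig's open front; origin: centre of its underside.

How it is judged (in metres and radians):
On the way, in this order (a step that is already met when the one before it is completed fails the run):
1. the stop's tab is lifted clear of its notch (z of stop_grip in the frame of saw_jig above 0.094 m).
2. the stop sits fully home in the notch that gives the length of the sample on the drawing (((horizontal distance between sample_short and drawing below 0.1 m and y of stop_grip in the frame of saw_jig between 0.067 and 0.075 m) or (horizontal distance between sample_long and drawing below 0.1 m and y of stop_grip in the frame of saw_jig between 0.127 and 0.135 m)) and z of stop_grip in the frame of saw_jig between 0.083 and 0.089 m and angle between stop_grip's own z axis and vertical below 0.07 rad and x of stop_grip in the frame of saw_jig between 0.036 and 0.044 m), for 0.2 s.
At the end, for the whole second after the job is handed in: Stop let go, fully home (3 mm in height, upright) in the notch for the sample on the drawing (short: 120 mm, long: 180 mm; 4 mm along the rail); billet let go, flat on the bed, both ends within 5 mm of the fence, its end within 4 mm of the stop; bystanders not moved over 30 mm (all of step 2 and y of billet_end in the frame of stop_face between -0.004 and 0.003 m and x of billet_end in the frame of saw_jig between 0.01 and 0.019 m and x of billet_tail in the frame of saw_jig between 0.01 and 0.019 m and z of billet_end in the frame of saw_jig between 0.03 and 0.036 m and z of billet_tail in the frame of saw_jig between 0.03 and 0.036 m); the robot touches nothing.
It fails at once if a sample is moved more than 30 mm (distance of any of sample_short, sample_long from where it was at the start of the episode above 0.03 m).
It fails at once if another thing on the bench is moved more than 30 mm (distance of any of pull_saw, try_square, wax_tin, calliper, offcut, hammer from where it was at the start of the episode above 0.03 m).
It also fails if it takes over 45 s, if anything falls off the work surface, if the arm or the gripper's body presses on something with over 40 N, if the wrist force passes 120 N, or if a joint passes its speed limit or range.

## Working session

There is one attempt and no reset: what is moved stays moved. The work goes in short steps, Python scripts to look and compute and a tool call to move; the robot and the scene stay as the last step left them, time stands still between calls to the robot, and variables do not carry over. Pictures are saved under pics/ and viewed, at most 10 in all, crops included, and the job is handed in when it is done.

Besides the shell and the picture viewer there is one more tool, called after ">>>" as name([rows], argument=value, ...), one row to a line, values as JSON. arm_command: Moves the arm, as the interface text tells. Its arguments: {"type":"object","properties":{"series":{"type":"array"},"hand":{"type":"number"},"grip_force":{"type":"number"}},"required":["series"]}

```bash
mkdir -p pics; cat > h.py <<'E'
import numpy as np, cv2
from scipy.spatial.transform import Rotation as R
from workcell import bot
def cam(n):
    o=bot.get_obs(); c=bot.camera(n)
    K=np.array(c["camera_matrix"])
    if n=="wrist":
        T=np.eye(4);T[:3,:3]=R.from_euler('xyz',o["tcp_rot"],degrees=True).as_matrix();T[:3,3]=o["ee_pos"]
        T=T@np.array(c["T_tool_cam"]); p,M=T[:3,3],T[:3,:3]
    else:
        p=np.array(c["xyz"]); q=c["orientation"]
        M=R.from_euler('xyz',q,degrees=True).as_matrix() if len(np.ravel(q))==3 else np.array(q)
    return c,K,p,M
def px2w(uv,z,K,p,M,dist=None):
    u=cv2.undistortPoints(np.array([[uv]],float),K,dist)[0,0]
    d=M@np.array([u[0],-u[1],-1]); return p+d*(z-p[2])/d[2]
E
python3 - <<'E'
from h import *
o=bot.get_obs(); print(o)
for n in ["top","side"]:
    c,K,p,M=cam(n); cv2.imwrite(f"pics/{n}0.png",c["color"])
    print(n,[k for k in c],c.get("orientation"),p,K.tolist(),{k:v for k,v in c.items() if 'dist' in k})
    D=np.array(c['distortion']) if 'distortion' in c else None
    for t,z in dict(saw_line=.018,notch_120=.054,notch_180=.054,stop_grip=.086,billet_end=.033,billet_tail=.033,sample_short=0,sample_long=0,drawing=0,saw_jig=0,wax_tin=0,offcut=0,stop_face=.033,try_square=0).items():
        for r in bot.mark_of(n,t)[:2]:
            print(t,np.round(r["location"],1),round(r["confidence"],2),np.round(px2w(r["location"],z,K,p,M,D),4))
E
```

```text
{'time': 0.0, 'q': array([7.12186927e+01, 5.01079365e+00, 1.00336622e+01, 9.51009206e+01,
       4.97686281e-04, 9.00008955e+01]), 'qd': array([ 0.13171236,  0.01738231,  0.14124161, -0.07941143, -0.02460478,
        0.05362554]), 'joint_efforts': array([-1.69666869e-04, -5.20388567e+01,  4.64805114e+01,  1.63569627e-02,
        1.37831626e-05,  6.21069532e-06]), 'ee_pos': array([0.1769951 , 0.52048391, 0.23057893]), 'tcp_rot': array([-1.79921948e+02, -4.96465887e-04,  1.61217797e+02]), 'wrist_force': array([-0.32157265,  0.22877158, -1.07829709]), 'torque': array([0.00248349, 0.03721452, 0.00790969]), 'grasp_force': 0.0, 'opening': 0.08532818532193813}
top ['color', 'camera_matrix', 'xyz', 'orientation'] [  5.52027797   0.28264833 -90.91438637] [0.44064556 0.02765693 1.62476194] [[531.6203051242726, 0.0, 314.54017798472535], [0.0, 531.6203051242726, 247.14407687645834], [0.0, 0.0, 1.0]] {}
saw_line [324.8 244.9] 0.84 [0.6024 0.0018 0.018 ]
saw_line [145.4 299.9] 0.37 [0.4448 0.5451 0.018 ]
notch_120 [282.3 232.4] 0.73 [0.6382 0.1283 0.054 ]
notch_120 [260.  234.1] 0.72 [0.6342 0.194
[... 1452 characters left out ...]
 0.033 ]
billet_tail [370.2 298.5] 0.57 [ 0.5542 -0.1484  0.033 ]
sample_short [171.5 207.8] 0.92 [0.4487 0.5662 0.    ]
sample_short [172.7 210.6] 0.54 [0.4431 0.5509 0.    ]
sample_long [498.9 342.8] 0.71 [ 0.6767 -0.4309  0.    ]
sample_long [460.  405.6] 0.62 [ 0.4759 -0.4563  0.    ]
drawing [169.5 208.2] 0.81 [0.4432 0.569  0.    ]
saw_jig [313.3 257.9] 0.89 [0.5888 0.082  0.    ]
wax_tin [371.3 264.2] 0.74 [ 0.6791 -0.049   0.    ]
offcut [276.1 269.2] 0.84 [0.4877 0.1217 0.    ]
offcut [307.  210.5] 0.4 [0.7299 0.2508 0.    ]
stop_face [299.  234.4] 0.91 [0.6051 0.154  0.033 ]
try_square [361.2 380.4] 0.64 [ 0.3812 -0.2714  0.    ]
try_square [312.7 262.6] 0.63 [0.5742 0.0696 0.    ]
```

View pics/top0.png

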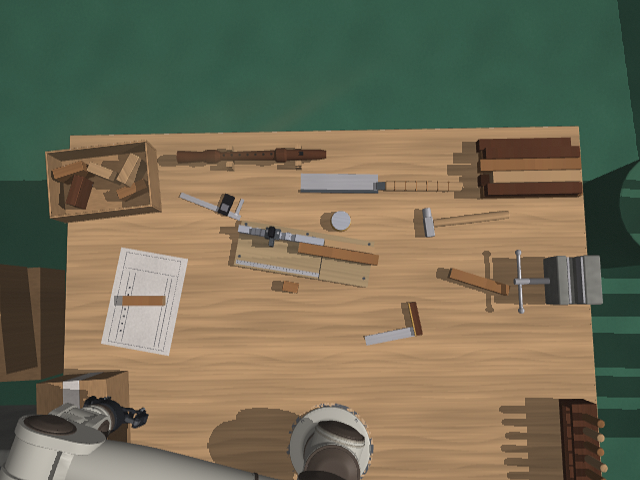

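View pics/side0.png

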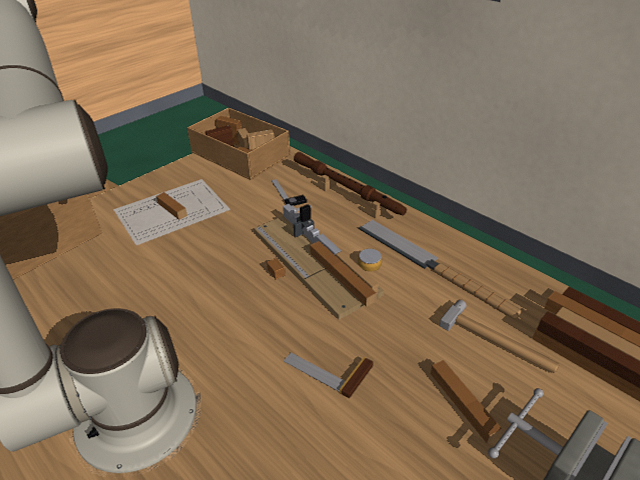

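The sample on the drawing (121–165, 300) spans about 44 px, or about 120 mm, so it is the short one and the target is notch_120. The stop is at about (270, 232) and the billet runs from (295, 247) to (379, 261). In the side view the offcut lies just in front of the jig at (276, 269).

```bash
cat >> h.py <<'E'
def move(tgt,yaw):
    "shift & turn in tool axes to world TCP tgt, tool y direction at angle yaw(deg)"
    o=bot.get_obs(); M=R.from_euler('xyz',o["tcp_rot"],degrees=True).as_matrix()
    a=np.degrees(np.arctan2(M[1,1],M[0,1]))
    print("ee",np.round(o["ee_pos"],4),"tooly",round(a,2),"shift",np.round(M.T@(np.array(tgt)-o["ee_pos"]),4),"turn",round(-np.radians(yaw-a),4),"t",o["time"])
E
python3 - <<'E'
from h import *
c=bot.camera("wrist"); print(np.round(c["T_tool_cam"],3).tolist(),c["camera_matrix"])
move([.60,.12,.23],79.6)
i=cv2.imread("pics/top0.png")[235:365,90:200]; cv2.imwrite("pics/crop.png",np.hstack([cv2.resize(i,(400,473)),cv2.resize(cv2.imread("pics/side0.png")[170:250,110:230],(400,473))]))
E
```

```text
[[0.001, 0.95, 0.314, 0.079], [1.0, -0.0, -0.001, -0.0], [-0.001, 0.314, -0.95, -0.143], [0.0, 0.0, 0.0, 1.0]] [[331.69149224   0.         319.48197098]
 [  0.         331.69149224 238.66121014]
 [  0.           0.           1.        ]]
ee [0.1771 0.5207 0.2313] tooly 71.22 shift [-0.5294 -0.2432  0.0013] turn -0.1463 t 1.55
```

View pics/crop.png

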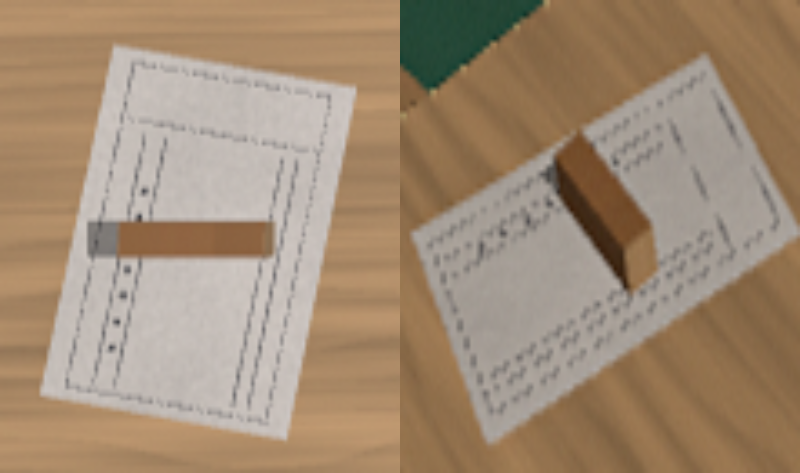

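The grey patch at the stick's left end in the crop is its shadow. The wood spans about 40 px net, so 120 mm (short) is confirmed.

>>> arm_command([
  [-0.044,-0.02,0,0],
  [-0.088,-0.04,0,0],
  [-0.132,-0.06,0,0],
  [-0.176,-0.081,0,0],
  [-0.22,-0.101,0,0],
])

```text
time: 2.05
ee_pos: [0.3538, 0.3527, 0.2315]
tcp_rot: [180.0, 0.0, 161.2]
wrist_force: [0.6, 1.0, 0.1]
opening: 0.0853
grasp_force: 0.0
```

>>> arm_command([
  [-0.044,-0.02,0,0],
  [-0.088,-0.04,0,0],
  [-0.132,-0.06,0,0],
  [-0.176,-0.081,0,0],
  [-0.22,-0.101,0,0],
])

```text
time: 2.55
ee_pos: [0.5298, 0.1861, 0.2315]
tcp_rot: [180.0, 0.0, 161.2]
wrist_force: [0.5, 2.1, 0.5]
opening: 0.0854
grasp_force: 0.0
```

>>> arm_command([
  [-0.044,-0.02,0,-0.07],
  [-0.089,-0.041,0,-0.146],
  [-0.089,-0.041,0,-0.146],
  [-0.089,-0.041,0,-0.146],
  [-0.089,-0.041,0,-0.146],
])

```text
time: 3.05
ee_pos: [0.5992, 0.1208, 0.2314]
tcp_rot: [180.0, -0.0, 169.6]
wrist_force: [0.1, -0.8, 0.5]
opening: 0.0855
grasp_force: 0.0
```

```bash
python3 - <<'E'
from h import *
o=bot.get_obs(); print(o["time"],o["ee_pos"],o["tcp_rot"],o["qd"].round(1))
c,K,p,M=cam("wrist"); cv2.imwrite("pics/w1.png",c["color"])
for t,z in dict(saw_line=.018,notch_120=.054,notch_180=.054,stop_grip=.086,billet_end=.033,saw_jig=0,stop_face=.033).items():
    for r in bot.mark_of("wrist",t)[:2]:
        print(t,np.round(r["location"],1),round(r["confidence"],2),np.round(px2w(r["location"],z,K,p,M),4))
E
```

```text
3.05 [0.59921937 0.12080718 0.23138105] [ 1.79994502e+02 -1.39946134e-02  1.69573799e+02] [ 0.8 -0.8 -0.3 -0.1 -0.1 -0.2]
saw_line [219.4 220.5] 0.57 [0.5959 0.0083 0.018 ]
notch_120 [333.7 243.3] 0.92 [0.6327 0.1294 0.054 ]
notch_120 [392.3 238.8] 0.59 [0.6387 0.1888 0.054 ]
notch_180 [333.7 243.3] 0.92 [0.6327 0.1294 0.054 ]
notch_180 [392.3 238.8] 0.59 [0.6387 0.1888 0.054 ]
stop_grip [370.4 250.6] 0.73 [0.6348 0.1622 0.086 ]
stop_grip [270.6 192.8] 0.6 [0.5655 0.0834 0.086 ]
billet_end [279.5 212.5] 0.8 [0.5958 0.0784 0.033 ]
billet_end [221.  219.1] 0.64 [0.5916 0.0157 0.033 ]
saw_jig [269.5 189.5] 0.67 [0.5748 0.0677 0.    ]
stop_face [356.2 211.7] 0.79 [0.6095 0.1583 0.033 ]
```

View pics/w1.png

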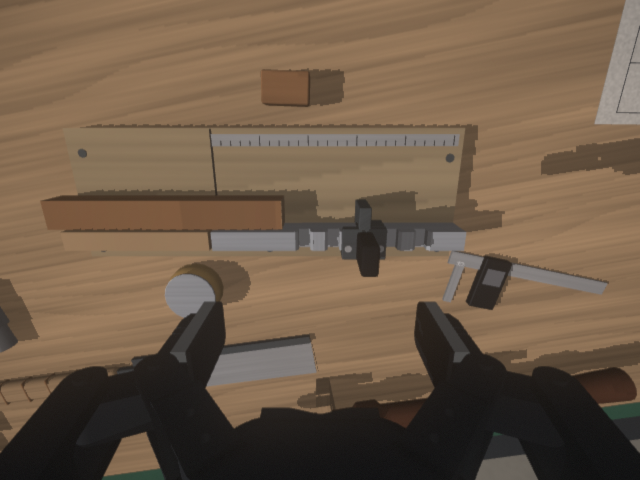

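The jig lines up with the tool yaw to within about 0.2°. The stop's grip is at about (369, 252), the billet's end at (283, 213), and notch_120 is the open gap at (334, 241). I'll go above the stop and look closer.

```bash
python3 -c "
from h import *
move([.6355,.1605,.15],79.6)"
```

```text
ee [0.5994 0.1208 0.2316] tooly 79.62 shift [-0.0283  0.0456  0.0816] turn 0.0004 t 3.45
```

>>> arm_command([
  [-0.01,0.02,0.03,0],
  [-0.02,0.035,0.06,0],
  [-0.028,0.0455,0.0815,0],
  [-0.028,0.0455,0.0815,0],
  [-0.028,0.0455,0.0815,0],
])

```text
time: 3.95
ee_pos: [0.635, 0.1599, 0.1501]
tcp_rot: [-180.0, -0.0, 169.6]
wrist_force: [0.5, 0.9, 0.6]
opening: 0.0857
grasp_force: 0.0
```

```bash
python3 - <<'E'
from h import *
c,K,p,M=cam("wrist"); cv2.imwrite("pics/w2.png",c["color"])
for t,z in dict(notch_120=.054,stop_grip=.086,stop_face=.033,stop_tab=.044,billet_end=.033).items():
    for r in bot.mark_of("wrist",t)[:3]:
        print(t,np.round(r["location"],1),round(r["confidence"],2),np.round(px2w(r["location"],z,K,p,M),4))
move([.6355,.1605,.074],79.6)
E
```

```text
notch_120 [218.2  39.3] 0.68 [0.4922 0.1206 0.054 ]
notch_120 [358.7 238.8] 0.61 [0.6401 0.1891 0.054 ]
stop_grip [210.  200.2] 0.36 [0.5865 0.0981 0.086 ]
stop_grip [279.7 241. ] 0.35 [0.6211 0.1356 0.086 ]
stop_grip [202.6 178.4] 0.33 [0.5724 0.0975 0.086 ]
stop_face [312.5 202.7] 0.88 [0.6107 0.1586 0.033 ]
stop_tab [318.7 236.1] 0.96 [0.6356 0.159  0.044 ]
billet_end [211.6 203. ] 0.71 [0.5965 0.0793 0.033 ]
billet_end [359.7 238. ] 0.36 [0.6468 0.1914 0.033 ]
ee [0.6357 0.1597 0.1513] tooly 79.56 shift [0.0004 0.0007 0.0773] turn -0.0007 t 4.25
```

View pics/w2.png

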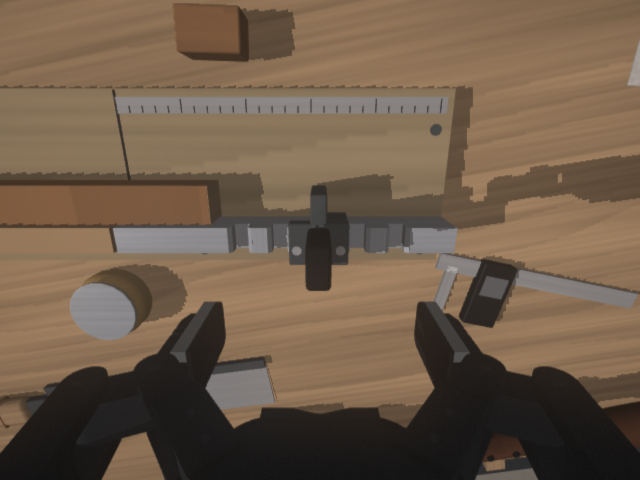

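The stop's grip is at column 319, exactly between the fingers, and stop_tab is marked at (319, 236). I'll go straight down and grip.

>>> arm_command([
  [0,0,0.03,0],
  [0,0,0.055,0],
  [0,0,0.07,0],
  [0,0,0.077,0],
  [0,0,0.077,0],
])

```text
time: 4.75
ee_pos: [0.6352, 0.1599, 0.0725]
tcp_rot: [-180.0, -0.0, 169.6]
wrist_force: [-0.4, -0.3, -0.4]
opening: 0.0857
grasp_force: 0.0
```

>>> arm_command([
  [0,0,0,0],
  [0,0,0,0],
  [0,0,0,0],
  [0,0,0,0],
  [0,0,0,0],
], hand=0.01, grip_force=25)

```text
time: 5.25
ee_pos: [0.6356, 0.1599, 0.0732]
tcp_rot: [-180.0, 0.0, 169.6]
wrist_force: [0.4, 0.0, 1.3]
opening: 0.0154
grasp_force: 32.3
```

>>> arm_command([
  [0,0,0,0],
  [0,0,0,0],
  [0,0,0,0],
  [0,0,0,0],
  [0,0,0,0],
])

```text
time: 5.75
ee_pos: [0.6356, 0.1599, 0.0731]
tcp_rot: [180.0, 0.0, 169.6]
wrist_force: [-0.5, -3.6, 4.8]
opening: 0.0157
grasp_force: 32.5
```

>>> arm_command([
  [0,0,-0.005,0],
  [0,0,-0.01,0],
  [0,0,-0.016,0],
  [0,0,-0.016,0],
  [0,0,-0.016,0],
])

```text
time: 6.25
ee_pos: [0.6355, 0.1601, 0.0888]
tcp_rot: [180.0, 0.0, 169.6]
wrist_force: [0.2, 0.2, -4.2]
opening: 0.0157
grasp_force: 31.5
```

>>> arm_command([
  [0,-0.008,0,0],
  [0,-0.016,0,0],
  [0,-0.024,0,0],
  [0,-0.03,0,0],
  [0,-0.03,0,0],
])

```text
time: 6.75
ee_pos: [0.6299, 0.1294, 0.0889]
tcp_rot: [-180.0, 0.0, 169.5]
wrist_force: [0.7, 0.1, -2.9]
opening: 0.0154
grasp_force: 31.4
```

>>> arm_command([
  [0,0,0.004,0],
  [0,0,0.008,0],
  [0,0,0.012,0],
  [0,0,0.015,0],
  [0,0,0.015,0],
])

```text
time: 7.25
ee_pos: [0.6299, 0.1305, 0.0734]
tcp_rot: [-180.0, -0.0, 169.6]
wrist_force: [-0.1, -0.8, -3.6]
opening: 0.0156
grasp_force: 31.3
```

```bash
python3 - <<'E'
from h import *
o=bot.get_obs();print(o["wrist_force"],o["torque"],o["ee_pos"],o["opening"])
c,K,p,M=cam("wrist"); cv2.imwrite("pics/w3.png",c["color"])
E
```

```text
[-0.0899167  -0.82171704 -3.58795315] [-0.22277227 -0.01423898 -0.01470124] [0.62986545 0.13054624 0.07336703] 0.015648839958655958
```

View pics/w3.png

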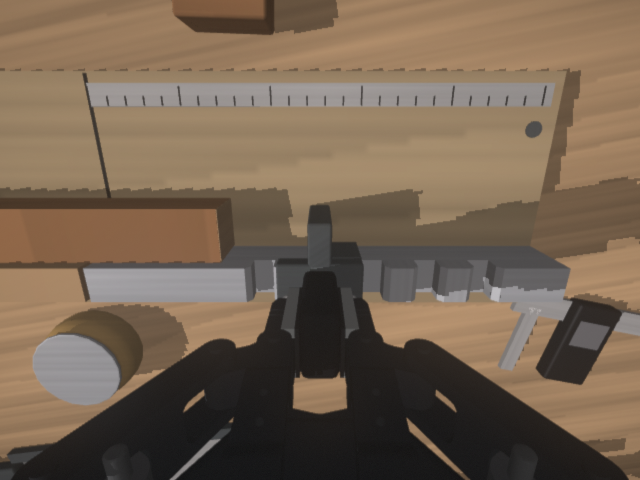

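The stop is held in the 120 notch, with the 90 notch free at column 265 and 150 and beyond free at 400 and up. It came down the full height without resistance, so I'll release it and back off.

>>> arm_command([
  [0,0,0,0],
  [0,0,0,0],
  [0,0,0,0],
  [0,0,0,0],
  [0,0,0,0],
], hand=0.06)

```text
time: 7.8
ee_pos: [0.6301, 0.1306, 0.074]
tcp_rot: [180.0, 0.0, 169.6]
wrist_force: [0.1, 0.0, 0.2]
opening: 0.0601
grasp_force: 0.0
```

>>> arm_command([
  [0,0,-0.025,0],
  [0,0,-0.06,0],
  [0,0,-0.077,0],
  [0,0,-0.077,0],
  [0,0,-0.077,0],
])

```text
time: 8.3
ee_pos: [0.6301, 0.1305, 0.1504]
tcp_rot: [180.0, 0.0, 169.6]
wrist_force: [-0.1, -0.3, -0.1]
opening: 0.0598
grasp_force: 0.0
```

```bash
python3 - <<'E'
from h import *
c,K,p,M=cam("wrist"); cv2.imwrite("pics/w4.png",c["color"])
for t,z in dict(stop_grip=.086,stop_face=.033,stop_tab=.044,billet_end=.033).items():
    for r in bot.mark_of("wrist",t)[:1]:
        print(t,np.round(r["location"],1),round(r["confidence"],2),np.round(px2w(r["location"],z,K,p,M),4))
c,K,p,M=cam("top")
for r in bot.mark_of("top","billet_tail")[:2]: print(r, px2w(r["location"],.033,K,p,M))
E
```

```text
stop_grip [323.7 253.2] 0.91 [0.63   0.1333 0.086 ]
stop_face [315.4 200. ] 0.72 [0.6041 0.1319 0.033 ]
stop_tab [322.4 236.4] 0.9 [0.6316 0.1325 0.044 ]
billet_end [248.4 201.4] 0.57 [0.5956 0.0791 0.033 ]
{'location': [379.4, 257.6], 'confidence': 0.71} [ 0.5598757  -0.16104072  0.033     ]
```

View pics/w4.png

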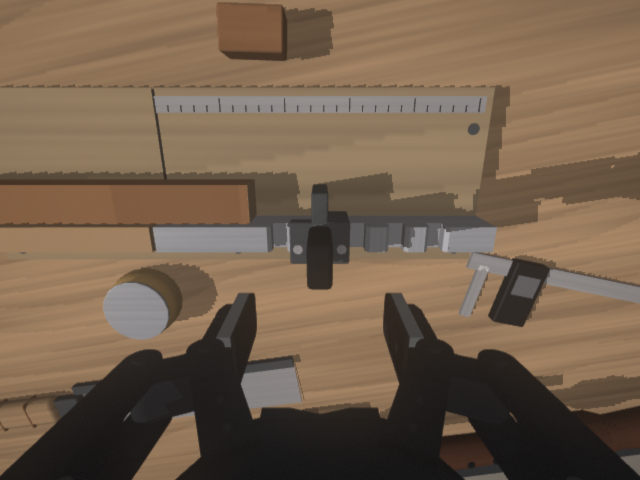

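The stop sits upright in the 120 notch, with the grip at (320, 255) and the saddle flat on the rail. The billet's end is at (251, 202), so it has about 51 mm to go. I'll go behind the tail with the fingers closed.

>>> arm_command([
  [0.005,-0.045,0,0],
  [0.01,-0.09,0,0],
  [0.016,-0.135,0,0],
  [0.021,-0.18,0,0],
  [0.026,-0.225,0,0],
], hand=0)

```text
time: 9.15
ee_pos: [0.5629, -0.0876, 0.1507]
tcp_rot: [-180.0, 0.0, 169.6]
wrist_force: [1.0, -0.1, -0.3]
opening: 0.0001
grasp_force: 0.0
```

>>> arm_command([
  [0,-0.045,0,0],
  [0,-0.09,0,0],
  [0,-0.117,0,0],
  [0,-0.117,0,0],
  [0,-0.117,0,0],
])

```text
time: 9.65
ee_pos: [0.5424, -0.2014, 0.1505]
tcp_rot: [180.0, -0.0, 169.5]
wrist_force: [0.7, 0.2, 0.6]
opening: 0.0002
grasp_force: 0.0
```

```bash
python3 - <<'E'
from h import *
c,K,p,M=cam("wrist"); cv2.imwrite("pics/w5.png",c["color"])
for t,z in dict(billet_tail=.033).items():
    for r in bot.mark_of("wrist",t)[:2]:
        print(t,np.round(r["location"],1),round(r["confidence"],2),np.round(px2w(r["location"],z,K,p,M),4))
move([.5437,-.2009,.026],79.6)
E
```

```text
billet_tail [379.4 234.1] 0.94 [ 0.554  -0.1535  0.033 ]
ee [ 0.5428 -0.2003  0.1507] tooly 79.63 shift [-0.0011 -0.0005  0.1247] turn 0.0005 t 9.75
```

View pics/w5.png

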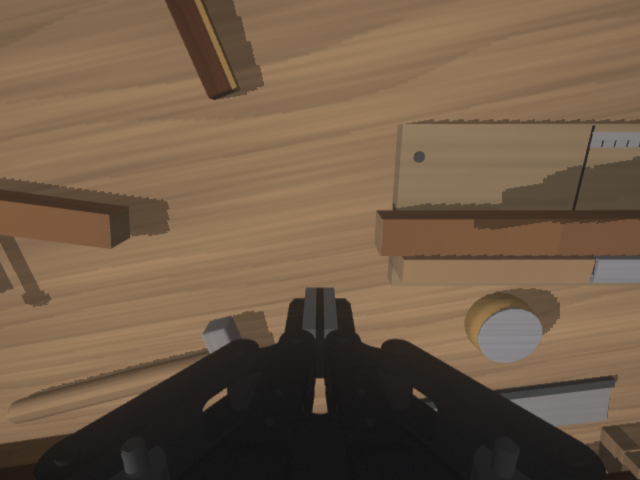

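Billet tail face is at (380, 234), 48 mm ahead of the TCP and roughly in line with it, and the hammer head at (222, 335) is clear of the path. I'll lower and push.

>>> arm_command([
  [-0.001,0,0.04,0],
  [-0.002,0,0.08,0],
  [-0.002,0,0.115,0],
  [-0.002,0,0.124,0],
  [-0.002,0,0.124,0],
])

```text
time: 10.25
ee_pos: [0.544, -0.2003, 0.0259]
tcp_rot: [180.0, -0.1, 169.7]
wrist_force: [-0.5, -0.2, 0.2]
opening: 0.0001
grasp_force: 0.0
```

>>> arm_command([
  [0,0.012,0,0],
  [0,0.024,0,0],
  [0,0.034,0,0],
  [0,0.042,0,0],
  [0,0.05,0,0],
])

```text
time: 10.75
ee_pos: [0.5542, -0.1517, 0.0276]
tcp_rot: [-180.0, 0.1, 169.6]
wrist_force: [-0.2, -0.9, 1.0]
opening: -0.0001
grasp_force: 1.0
```

>>> arm_command([
  [0,0.005,0,0],
  [0,0.01,0,0],
  [0,0.015,0,0],
  [0,0.02,0,0],
  [0,0.024,0,0],
])

```text
time: 11.25
ee_pos: [0.558, -0.1285, 0.0268]
tcp_rot: [-180.0, -0.0, 169.6]
wrist_force: [-1.2, -2.3, 1.2]
opening: 0.0
grasp_force: 1.0
```

```bash
python3 - <<'E'
from h import *
o=bot.get_obs();print(o["ee_pos"],o["wrist_force"])
for n in ["top","side","wrist"]:
  c,K,p,M=cam(n)
  for t,z in dict(billet_tail=.033,billet_end=.033,stop_face=.033,stop_grip=.086).items():
    for r in bot.mark_of(n,t)[:1]:
        w=px2w(r["location"],z,K,p,M); print(n,t,round(r["confidence"],2),np.round(w,4),"along", round((w[0]-.630)*.1805+(w[1]-.131)*.9836,4))
E
```

```text
[ 0.55800044 -0.12848219  0.02678454] [-1.15769359 -2.29459735  1.19908153]
top billet_tail 0.76 [ 0.5604 -0.1104  0.033 ] along -0.25
top billet_end 0.65 [0.6129 0.1278 0.033 ] along -0.0063
top stop_face 0.76 [0.602  0.1273 0.033 ] along -0.0087
top stop_grip 0.58 [0.6346 0.1347 0.086 ] along 0.0044
side billet_tail 0.64 [ 0.565  -0.1126  0.033 ] along -0.2513
side billet_end 0.61 [0.593  0.1164 0.033 ] along -0.0211
side stop_face 0.88 [0.6096 0.1346 0.033 ] along -0.0001
side stop_grip 0.65 [0.6321 0.139  0.086 ] along 0.0082
wrist billet_tail 0.87 [ 0.56   -0.1153  0.033 ] along -0.2549
```

>>> arm_command([
  [0,0.001,0,0],
  [0,0.002,0,0],
  [0,0.003,0,0],
  [0,0.004,0,0],
  [0,0.004,0,0],
])

```text
time: 12.5
ee_pos: [0.5587, -0.1247, 0.0268]
tcp_rot: [180.0, 0.0, 169.6]
wrist_force: [0.6, 0.1, 0.1]
opening: 0.0001
grasp_force: 0.1
```

>>> arm_command([
  [0,0.0005,0,0],
  [0,0.001,0,0],
  [0,0.0015,0,0],
  [0,0.002,0,0],
  [0,0.002,0,0],
])

```text
time: 13.0
ee_pos: [0.559, -0.1228, 0.0268]
tcp_rot: [180.0, 0.0, 169.6]
wrist_force: [-1.1, 0.5, -0.0]
opening: 0.0002
grasp_force: 0.3
```

>>> arm_command([
  [0,0.0005,0,0],
  [0,0.001,0,0],
  [0,0.0015,0,0],
  [0,0.002,0,0],
  [0,0.002,0,0],
])

```text
time: 13.5
ee_pos: [0.5594, -0.1208, 0.0267]
tcp_rot: [180.0, -0.0, 169.6]
wrist_force: [-0.3, -0.1, -0.0]
opening: -0.0002
grasp_force: 0.3
```

```bash
python3 - <<'E'
from h import *
c,K,p,M=cam("wrist"); a=c["color"]
b=bot.camera("side")["color"][180:300,260:400]
cv2.imwrite("pics/w6.png",np.hstack([cv2.resize(a,(400,300)),cv2.resize(b,(400,300),interpolation=cv2.INTER_CUBIC)]))
E
```

```text
(no output)
```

View pics/w6.png

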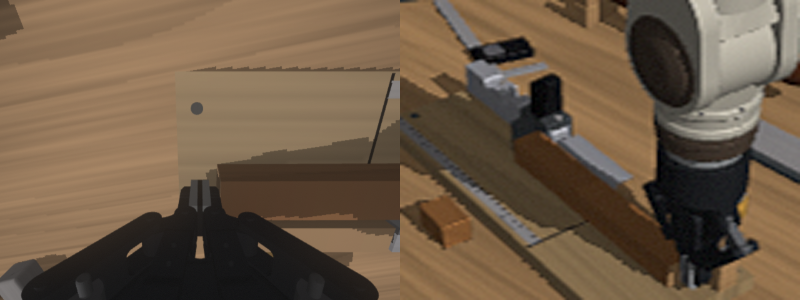

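The side crop shows the billet's end at or nearly against the stop's arm, and the wrist view shows a small gap between finger and tail. I'll keep nudging until contact force shows.

>>> arm_command([
  [0,0.0005,0,0],
  [0,0.001,0,0],
  [0,0.0015,0,0],
  [0,0.002,0,0],
  [0,0.002,0,0],
])

```text
time: 14.1
ee_pos: [0.5594, -0.1203, 0.0268]
tcp_rot: [-179.8, -0.0, 169.5]
wrist_force: [-2.5, -9.2, 0.3]
opening: -0.0002
grasp_force: 4.8
```

>>> arm_command([
  [0,0.0005,0,0],
  [0,0.001,0,0],
  [0,0.0015,0,0],
  [0,0.002,0,0],
  [0,0.002,0,0],
])

```text
time: 14.6
ee_pos: [0.5595, -0.1198, 0.0269]
tcp_rot: [-179.7, -0.0, 169.4]
wrist_force: [-3.6, -17.2, 0.5]
opening: -0.0003
grasp_force: 9.0
```

Firm contact at 17 N. I'll back off, rise and check.

>>> arm_command([
  [0,-0.005,0,0],
  [0,-0.015,0,0],
  [0,-0.03,0,0],
  [0,-0.03,-0.03,0],
  [0,-0.03,-0.07,0],
])

```text
time: 15.1
ee_pos: [0.5531, -0.1471, 0.0955]
tcp_rot: [180.0, -0.2, 169.5]
wrist_force: [1.4, -0.4, 0.1]
opening: -0.0003
grasp_force: 0.0
```

>>> arm_command([
  [0,0.04,-0.04,0],
  [0,0.085,-0.06,0],
  [0,0.13,-0.06,0],
  [0,0.175,-0.06,0],
  [0,0.22,-0.06,0],
])

```text
time: 15.6
ee_pos: [0.5948, 0.0711, 0.1572]
tcp_rot: [180.0, 0.0, 169.6]
wrist_force: [0.4, 0.4, -0.1]
opening: -0.0001
grasp_force: 0.0
```

>>> arm_command([
  [0,0.03,0,0],
  [0,0.03,0,0],
  [0,0.03,0,0],
  [0,0.03,0,0],
  [0,0.03,0,0],
])

```text
time: 16.1
ee_pos: [0.5999, 0.0981, 0.1569]
tcp_rot: [-180.0, 0.0, 169.5]
wrist_force: [-0.8, -0.5, -0.0]
opening: 0.0003
grasp_force: 0.0
```

```bash
python3 - <<'E'
from h import *
c,K,p,M=cam("wrist"); cv2.imwrite("pics/w7.png",c["color"]); print(bot.get_obs()["ee_pos"])
ref={}
for t,z in dict(billet_tail=.033,billet_end=.033,stop_face=.033,stop_grip=.086,stop_tab=.044,saw_line=.018).items():
    for r in bot.mark_of("wrist",t)[:1]:
        w=px2w(r["location"],z,K,p,M); d=w[:2]-[.630,.131]; print(t,np.round(r["location"],1),round(r["confidence"],2),np.round(w,4),"along",round(d@[.1805,.9836],4),"across",round(d@[.9836,-.1805],4))
E
```

```text
[0.59990445 0.0982641  0.1569222 ]
billet_tail [ 68.8 228.6] 0.66 [ 0.5616 -0.1087  0.033 ] along -0.2481 across -0.024
billet_end [353.5 225.6] 0.66 [0.6024 0.1265 0.033 ] along -0.0094 across -0.0263
stop_face [359.3 229.6] 0.88 [0.6068 0.1308 0.033 ] along -0.0044 across -0.0228
stop_grip [373.2 283.5] 0.64 [0.6313 0.131  0.086 ] along 0.0003 across 0.0013
stop_tab [365.7 260.3] 0.73 [0.6306 0.1314 0.044 ] along 0.0005 across 0.0005
saw_line [222.6 239.1] 0.85 [0.5981 0.0101 0.018 ] along -0.1246 across -0.0096
```

View pics/w7.png

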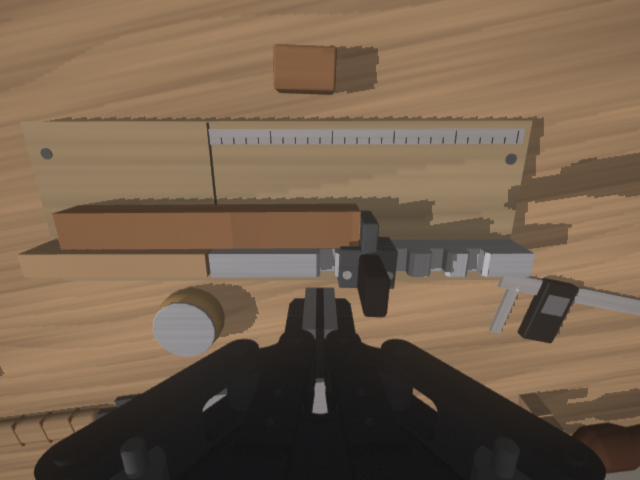

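The billet's end meets the stop's arm at column 361, and the billet lies parallel to and against the fence. The stop is upright in the 120 notch. I'll hand in.

```bash
python3 -c "
from h import *
print(bot.job_done())"
```

```text
the job is handed in; nothing more can be done
None
```

The job is handed in: the stop is seated in the 120 mm notch (the short sample lies on the drawing) and the billet's end rests against it along the fence; the final camera check looked right, but no verdict was returned.

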